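Lock the loose quarter-turn stud on a control box

ROBOT

A 7-joint arm with a two-finger parallel gripper is mounted at the origin on a cart in front of the work surface, level with it; the furniture and walls round the work are solid. World frame = base frame: x ahead of the robot, y to its left, z up, the work surface at z = 0. Lengths are in m, angles in rad, forces in N, time in s.
With the tool pointing down it reaches from about 0.425 to 0.925 m from the base axis. Payload 6.8 kg.
Tool frame: the origin (TCP) lies at the very end of the fingers, on their centre line; the grasp point (between the pads) lies 19 mm behind it; z points along the fingers, y is the line along which they close (so a half turn about z gives the same grasp; the last joint's range is limited). The gripper opens to 85 mm and grips with 20 to 120 N. Pads are 22 mm wide; open, the fingers measure 114 mm over their backs; the gripper's body (76 mm by 85 mm) begins 54 mm behind the grasp point. The pads swing forward as they close: fully open they stand 13 mm farther back than shut.
Start: joints at [1.073, 0.477, 0.022, 1.555, -0.011, 1.109, -0.083], TCP at [0.257, -0.624, 0.231] pointing down, gripper open.
Joint ranges: [-2.96, 2.96], [-0.34, 2.1], [-1.41, 1.46], [0.24, 2.44], [-1.37, 4.51], [0.17, 1.92], [-2.96, 2.96]. Speed limits (rad/s): [2.39, 2.39, 3.14, 3.14, 3.14, 3.14, 3.14].

INTERFACE

Orientations are given as a unit quaternion [w, x, y, z].
In Python, from station import bot, eyes gives the robot as it stands (bot), with the cameras (eyes).
- The arm moves only by the shell command python3 nudge.py 'ROWS' [FORCE]. ROWS is a JSON list that holds a single list of rows (three levels of brackets), with 1 to 20 rows, each of 5 numbers: dx, dy, dz in m, then a turn about the tool's z in rad, then the opening from 0.0 (shut) to 1.0 (fully open); each row shifts and turns the commanded pose from where the row before left it, along the tool's axes as they then stand; what a row does not reach is not made up. A row lasts 1/10 s, in which the tool goes at most 0.05 m and 0.15 rad, less where a joint would pass 70% of its speed; a pose out of reach is approached as far as the arm can. The fingers move at their own pace and stop on an object; FORCE is the grip in N (left out, the last holds). Time passes only in rows, so rows that do not move let the fingers close. It prints the time, the measured TCP pose, the force, the opening and the grip force at its end. Input that does not fit is refused with a message, and nothing moves.
- bot.get_obs(): the state, without advancing time (a new reading comes with each control period).
- eyes.read_camera(name): name is "scene" or "top"; returns the picture (400x640x3 uint8, blue, green, red); there is no depth.
- eyes.camera_info(name): a dict with "vertical_fov" (degrees; the focal length in pixels is half the picture's height over the tangent of half this angle, whatever the lens; pixels are square), "cx", "cy" (the principal point, pixels), "view" (4x4, takes a point from world to camera coordinates). Camera axes: x right, y up, looking along -z (the intrinsics and any distortion apply to the point x, -y, -z); pixel columns grow to the right and rows downward; lengths in m; the calibration is good to about 2 mm. A picture is of the moment at which its call begins. camera_info takes no time and is no camera call.
- bot.hand_in(): hands the job in; it is judged then, once.
The state is a dict: "t": time; "q": joint angles; "joint_vel": joint speeds; "joint_torque": joint torques, N m; "eef_pos": TCP position; "tool_rot": TCP orientation; "contact_force": force on the tool from outside, world axes, zero at the start; "torque": the same for the moment, N m; "gripper_width": opening from 0.0 (shut) to 1.0 (fully open); "grasp_force": force on a finger pad.
Only numpy, scipy, OpenCV 4.12 (cv2) and the standard library are available. Lean on these libraries where they do the work, as an engineer would, in place of code of your own. Each camera call takes 0.05 s, during which the arm holds its last target. There are 200 camera calls.

TASK

The cover of the grey control box is held by two slotted quarter-turn studs, and one still stands proud, unlocked. Take the red-handled panel key from its wooden holder, put its blade in that stud's slot, press the stud down and turn it clockwise until it can be let up into its catch. Then stand the key upright and fully home in its holder again, without shifting the tin or the screwdriver.

Things in the scene. Friction and masses are not known exactly. Their poses are not given: they have to be found in the camera images.
- control_box: Fixed grey control box, 130 (x) x 200 (y) x 56 mm high to the flat cover's top; origin at the centre of its underside; yaw varies. Two brass slotted studs stand on the cover, each in an aluminium ring 42 mm across whose rim is 68 mm above the bench: the loose one at x = -5, y = -62 mm of the box; the other, at y = +62 mm, is locked already and cannot move.
- stud_top (a point): On the loose stud's axis, at the top face of its round brass head (32 mm across, 76 mm above the bench when released). Moves down and up with the stud but does not turn with it: its axes stay the box's, so the slot's angle is NOT reported. The slot is 6 mm wide, 6 mm deep, right across the head; at the start 0.15 to 0.75 rad anticlockwise (from above) of the box's x axis.
- stud (a joint): How far the loose stud is pressed down, m: 0 released, 0.008 bottom. A spring lifts it: 4 N at 0, 10 N at the bottom. As its slot nears the box's x axis it turns on clockwise only while held over 6 mm down, to a hard stop 1.3 rad clockwise of that axis. Let up from 1.1 rad to the stop, it springs into its catch and stays at 0.003; earlier, it stays at 0.006 or jumps to 0. Friction 0.07 N m.
- key: Panel key, about 0.14 kg, 116 mm long, upright, blade down. Origin at the middle of the blade's tip, z up. Blade 18 mm wide (x), 3.5 mm thick (y), 10 mm long; then a round shank 18 mm across; a dark collar 32 mm across, 52 to 60 mm above the tip; a red handle 44 mm wide (x), 16 mm thick (y), 60 to 116 mm above the tip: grasp it across its thickness, 88 mm above the tip.
- key_tip (a point): Middle of the tip of the key's blade (same point and axes as the key's origin). To find the slot by touch: from the anticlockwise side, press the tip on the stud's head until it is about 3 mm down (6 N; the stud does not turn along) and turn the key clockwise; when the blade meets the slot the stud springs up round it and the force falls.
- key_holder_hole0 (a point): Centre of the mouth of the round vertical hole, 25 mm across, in the fixed dark wooden key holder (block 70 x 70 x 62 mm high). The key stands in it with its collar on the block, its tip 10 mm above the bench. Any yaw will do. (Two tall fixed wooden posts, 140 mm wide, stand behind the work, their fronts at about x = 0.66 m, y = 0.16 and -0.24 m: keep the arm clear.)
- wax_tin: Bystander: round tin 95 mm across, 38 mm high, blue lid; origin at the centre of its underside. It and the holder may swap sides.
- screwdriver: Bystander: green-handled screwdriver lying on the bench, 206 mm long; origin at its middle, underside.

How it is judged:
On the way, in this order (a step that is already met when the one before it is completed fails the run):
1. the key is lifted out of its holder (height (world z) of key_tip above 0.064 m), for 0.1 s.
2. the key's blade is in the loose stud's slot and presses the stud down (value of joint stud above 0.0055 m and horizontal distance between key_tip and stud_top below 0.007 m and z of key_tip in the frame of stud_top below -0.003 m), for 0.1 s.
3. the stud has sprung up into its catch and the key is clear of it (value of joint stud between 0.0018 and 0.0042 m and z of key_tip in the frame of stud_top above 0.01 m), for 0.2 s.
At the end, for the whole second after the job is handed in: The loose stud is held in its catch (1.8 to 4.2 mm below its released height) and the key stands upright (within 0.1 rad) and fully home (its tip within 4 mm of its first height and within 8 mm of the hole's axis) in its holder, released and at rest (value of joint stud between 0.0018 and 0.0042 m and horizontal distance between key_tip and key_holder_hole0 below 0.008 m and height (world z) of key_tip below 0.014 m and angle between key's own z axis and vertical below 0.1 rad and linear speed of key below 0.02 m/s and contact force between the fingers and key below 0.1 N); the robot touches nothing.
It fails at once if the tin or the screwdriver is shifted by more than 30 mm (distance of any of wax_tin, screwdriver from where it was at the start of the episode above 0.03 m).
It also fails if it takes over 64 s, if anything falls off the work surface, if the arm or the gripper's body presses on something with over 40 N, if the wrist force passes 120 N, or if a joint passes its speed limit or range.

## Working session

There is one attempt and no reset: what is moved stays moved. The work goes in short steps, Python scripts to look and compute and a shell command to move; the robot and the scene stay as the last step left them, time stands still between calls to the robot, and variables do not carry over. Pictures are saved under pics/ and viewed, at most 10 in all, crops included, and the job is handed in when it is done.

```bash
ls; mkdir -p pics
python3 - <<'E'
from station import bot, eyes
import cv2
for n in ("scene","top"):
    cv2.imwrite(f"pics/{n}0.png",eyes.read_camera(n)); i=eyes.camera_info(n); print(n,i)
o=bot.get_obs(); print({k:o[k] for k in("t","eef_pos","tool_rot","gripper_width","contact_force")})
E
```

```text
nudge.py
pics
station.py
scene {'vertical_fov': 45.730726973544066, 'cx': 321.1180494329021, 'cy': 201.54278493770474, 'view': array([[-0.87872244, -0.47729048, -0.00637651,  0.40620376],
       [ 0.20761308, -0.39418968,  0.89527164, -0.20810277],
       [-0.42981819,  0.78537144,  0.44547506, -0.92745948],
       [ 0.        ,  0.        ,  0.        ,  1.        ]])}
top {'vertical_fov': 47.378062284451076, 'cx': 317.9044147820876, 'cy': 199.24981003564923, 'view': array([[-0.09518245, -0.99544256,  0.00586677, -0.03033355],
       [ 0.97535855, -0.09208043,  0.20049161, -0.51659468],
       [-0.19903766,  0.02480549,  0.97967785, -1.13318162],
       [ 0.        ,  0.        ,  0.        ,  1.        ]])}
{'t': 0.1, 'eef_pos': array([ 0.25629695, -0.62389833,  0.23042128]), 'tool_rot': array([-7.76600714e-04,  9.81068292e-01,  1.93660413e-01, -2.18871946e-04]), 'gripper_width': 0.9993678512067201, 'contact_force': array([ 0.35897901, -0.08796159,  0.56048943])}
```

View pics/scene0.png

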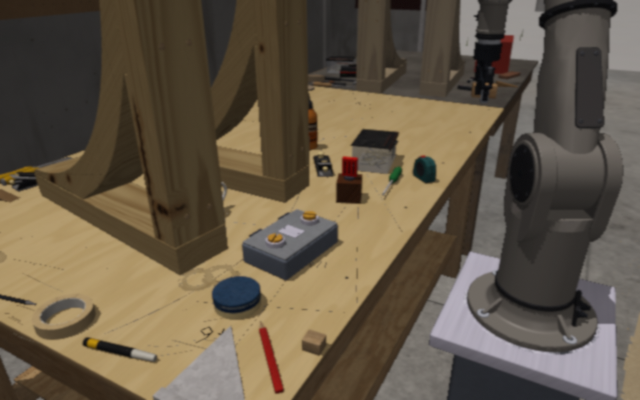

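View pics/top0.png

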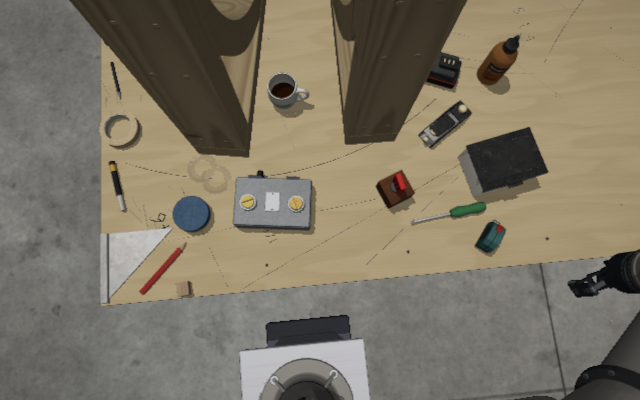

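The scene picture shows the holder with the red key at about (349,185), the box at (290,240), and the tin at (237,295). The top picture shows the holder at (395,190), the studs at (248,203) and (297,204), and the screwdriver at (450,213). The loose stud (box −y) should be the right-hand one in the top view. I'll enlarge both.

Run:
```python
import cv2,numpy as np
t=cv2.imread("pics/top0.png");s=cv2.imread("pics/scene0.png")
R=lambda im,x,y,w,h,k:cv2.resize(im[y:y+h,x:x+w],None,fx=k,fy=k,interpolation=cv2.INTER_CUBIC)
a=np.hstack([R(t,225,165,100,75,4),R(t,360,155,100,75,4)])
b=np.hstack([R(s,240,200,100,75,4),R(s,320,145,100,75,4)])
cv2.imwrite("pics/c.png",np.vstack([a,b]))
```

```text
(no output)
```

View pics/c.png

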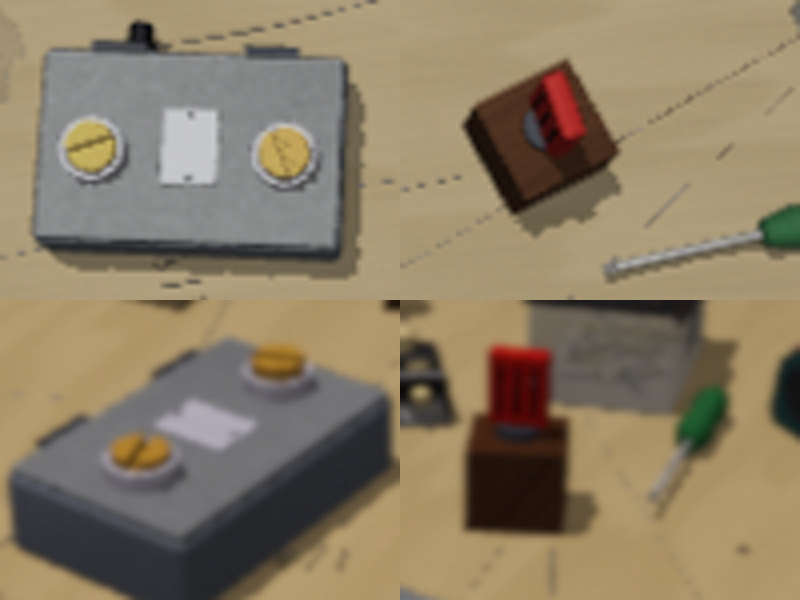

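```bash
cat > h.py <<'E'
import numpy as np, cv2
from scipy.optimize import least_squares
from station import bot, eyes
C={n:eyes.camera_info(n) for n in("scene","top")}
def KP(n):
    i=C[n]; f=200/np.tan(np.radians(i["vertical_fov"])/2)
    V=np.array(i["view"]); D=np.diag([1,-1,-1.])
    return np.array([[f,0,i["cx"]],[0,f,i["cy"]],[0,0,1]]), D@V[:3,:3], D@V[:3,3]
K1={"scene":0.,"top":0.}
def proj(n,P,k1=None):
    K,R,t=KP(n); d=np.array([K1[n] if k1 is None else k1,0,0,0.])
    return cv2.projectPoints(np.atleast_2d(P).astype(float),cv2.Rodrigues(R)[0],t,K,d)[0][:,0]
def ray(n,p):
    K,R,t=KP(n); u=cv2.undistortPoints(np.array([[p]],float),K,np.array([K1[n],0,0,0.]))[0,0]
    return -R.T@t, R.T@np.array([u[0],u[1],1])
def atz(n,p,z):
    c,d=ray(n,p); return c+d*(z-c[2])/d[2]
def tri(a,b):
    f=lambda P:np.r_[proj("scene",P)[0]-a,proj("top",P)[0]-b]
    r=least_squares(f,atz("top",b,.06)); return r.x.round(4),r.fun.round(2)
E
python3 - <<'E'
from h import *
c=lambda o,x,y:np.array([o[0]+(x+.5)/4-.5,o[1]+(y+.5)/4-.5])
T=(225,165);T2=(360,155);S=(240,200);S2=(320,145)
L=np.array([[65,100,56],[65,-100,56],[-65,-100,56],[-65,100,56],[-5,62,72],[-5,-62,76.]])/1e3
tp=np.array([c(T,*p) for p in[(47,52),(345,62),(340,247),(37,240),(90,147),(284,153)]])
sp=np.array([c(S,*p) for p in[(12,180),(232,38),(388,98),(186,240),(140,150),(278,55)]])
def pose(x):
    cs,s=np.cos(x[2]),np.sin(x[2]); return np.c_[x[0]+cs*L[:,0]-s*L[:,1],x[1]+s*L[:,0]+cs*L[:,1],L[:,2]]
for free in(0,1):
    f=lambda x:np.r_[(proj("top",pose(x),x[3]*free)-tp).ravel(),(proj("scene",pose(x),x[4]*free)-sp).ravel()]
    r=least_squares(f,[.5,0,0,0,0]); print(r.x.round(4),r.cost.round(2)); print(r.fun.reshape(-1,2).round(1).tolist()); print(pose(r.x)[5])
print("stud",tri(sp[5],tp[5]))
print("keytop",tri(c(S2,120,48),c(T2,165,104)))
t=cv2.imread("pics/top0.png").astype(int);
m=((t[...,2]>150)&(t[...,1]<60)).astype(np.uint8); m[:160]=0;m[210:]=0;m[:,:370]=0;m[:,420:]=0
cs=max(cv2.findContours(m,0,1)[0],key=cv2.contourArea); print(cv2.minAreaRect(cs),m.sum())
# straightness of the front bench edge in top
g=cv2.cvtColor(cv2.imread("pics/top0.png"),6)
hs=cv2.cvtColor(cv2.imread("pics/top0.png"),40); w=(hs[...,1]>60)
xs=np.arange(210,560,10); ys=[np.where(w[230:305,x])[0].max()+230 for x in xs]
p=np.polyfit(xs,ys,1); print((np.polyval(p,xs)-ys).round(1))
E
```

```text
[ 0.5154  0.0412 -0.1198  0.      0.    ] 29.84
[[-2.0, -1.2], [-0.0, -1.8], [-0.2, 1.2], [-2.6, 1.0], [-0.6, 0.4], [-0.6, -0.1], [-1.5, -3.7], [-1.0, -2.0], [3.0, -2.9], [0.5, -0.2], [1.4, -0.4], [0.6, -0.1]]
[ 0.50307494 -0.01975273  0.076     ]
[ 0.515   0.0438 -0.1188 -0.9942 -0.1231] 20.74
[[0.1, -0.1], [-1.0, -1.5], [-1.1, 1.3], [-0.0, 0.3], [0.2, 0.7], [-1.5, 0.1], [-1.7, -3.3], [-1.4, -1.6], [2.7, -2.4], [0.2, 0.4], [1.0, 0.1], [0.3, 0.4]]
[ 0.50268274 -0.01721079  0.076     ]
stud (array([ 0.504 , -0.0206,  0.0748]), array([ 0.48,  0.1 , -0.25, -0.46]))
keytop (array([ 0.5247, -0.2848,  0.125 ]), array([ 0.31,  0.05, -0.13, -0.25]))
((400.550048828125, 180.65000915527344), (15.495159149169922, 4.427187919616699), 71.56504821777344) 70
[ 0.4  0.4  0.4  0.5  0.5 -0.5  0.5 -0.4 -0.4 -0.4 -0.3 -0.3 -0.3 -0.3
 -0.2 -0.2 -0.2 -0.1 -0.1 -0.1 -0.1 -0.   0.   0.   0.1  0.1  0.1  0.1
  0.2  0.2  0.2  0.3  0.3 -0.7  0.3]
```

Run:
```python
from h import *
def seg(n,im,box,cond):
    x,y,w,h=box; k=8; a=cv2.resize(im[y:y+h,x:x+w],None,fx=k,fy=k,interpolation=cv2.INTER_CUBIC)
    m=cond(a.astype(int)); 
    r,c=np.where(m); return np.c_[x+(c+.5)/k-.5,y+(r+.5)/k-.5],a
t=cv2.imread("pics/top0.png");s=cv2.imread("pics/scene0.png")
brass=lambda a:(a[...,2]-a[...,0]>70)
ctr=lambda p:np.r_[p.min(0)+p.max(0)]/2
out={}
for nm,bt,bs in(("loose",(284,192,26,24),(296,208,28,14)),("lock",(238,191,20,24),(262,230,26,18))):
    a,_=seg("top",t,bt,brass);b,_=seg("scene",s,bs,brass)
    print(nm,"top",ctr(a),a.mean(0),np.ptp(a,0),"scene",ctr(b),np.ptp(b,0)); out[nm]=atz("top",ctr(a),.076 if nm=="loose" else .073); print(out[nm])
d=out["lock"]-out["loose"]; print("dist",np.linalg.norm(d[:2]),"yaw",np.arctan2(-d[0],d[1]))
# red top face
a,_=seg("top",t,(385,165,35,35),lambda a:(a[...,2]>165)&(a[...,1]<80))
P=np.array([atz("top",p,.126)[:2] for p in a[::5]]); w,v=np.linalg.eigh(np.cov(P.T)); print("key",P.mean(0),cv2.minAreaRect((P*1e4).astype(np.float32)),"axis",v[:,1],np.arctan2(v[1,1],v[0,1]))
f=lambda im,x,y,w,h:cv2.resize(im[y:y+h,x:x+w],(400,300),interpolation=cv2.INTER_CUBIC)
cv2.imwrite("pics/d.png",np.vstack([np.hstack([f(t,280,190,32,24),f(t,378,163,48,36)]),np.hstack([f(s,293,205,32,24),f(s,330,150,72,54)])]))
```

```text
loose top [295.625  202.5625] [295.62910851 202.67005408] [11.875 11.75 ] scene [313.     212.8125] [20.125 10.5  ]
[ 0.5033807  -0.02123021  0.076     ]
lock top [247.125 201.125] [247.17169671 201.12637875] [11.875 11.875] scene [274.625  237.4375] [13.875  8.25 ]
[0.51933177 0.10162869 0.073     ]
dist 0.12389005543256454 yaw -0.12911021800410155
key [ 0.5240073  -0.28359187] ((5239.10888671875, -2840.4794921875), (375.7257385253906, 99.97869873046875), 12.098651885986328) axis [-0.98093622 -0.19432994] -2.9460183279825047
```

View pics/d.png

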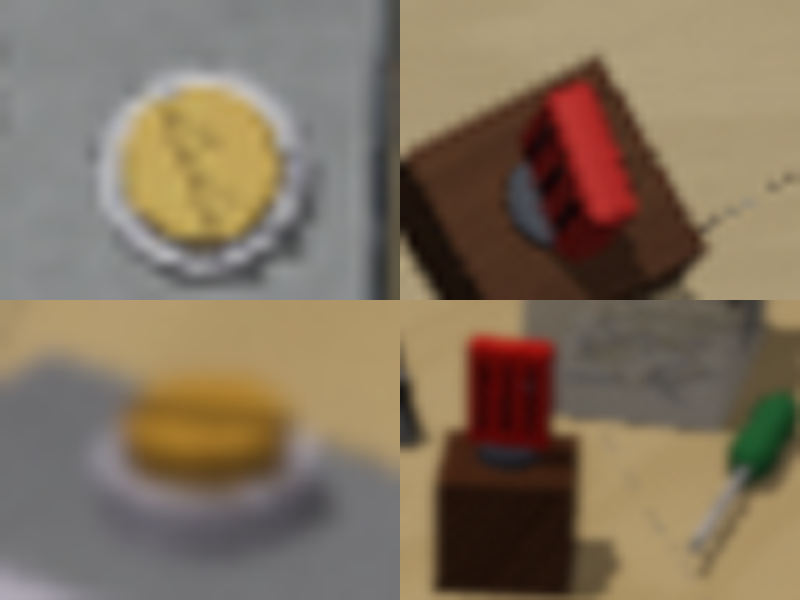

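Run:
```python
from h import *
k=lambda x,y:(378+(x-400+.5)/8.333-.5,163+(y+.5)/8.333-.5)
s=lambda x,y:(280+(x+.5)/12.5-.5,190+(y+.5)/12.5-.5)
def ang(a,b,z): d=atz("top",a,z)-atz("top",b,z); return np.arctan2(d[1],d[0])%np.pi,np.hypot(*d[:2])
print("slot",ang(s(165,108),s(215,220),.076))
for p in(((550,95),(595,222)),((585,80),(637,210))): print("handle",ang(k(*p[0]),k(*p[1]),.126))
print("handle centre",atz("top",k(592,150),.126))
a,b=[atz("top",k(*p),.062)[:2] for p in((598,58),(705,245))]
d=b-a; n=np.array([d[1],-d[0]])/np.hypot(*d); print("block",np.hypot(*d),(a+b)/2+n*.035,(a+b)/2-n*.035,np.arctan2(*d[::-1]))
print(np.array(bot.get_obs()["q"]).round(3), cv2.__version__)
from scipy.spatial.transform import Rotation as R
w=bot.get_obs()["tool_rot"]; print(R.from_quat(np.roll(w,-1)).as_matrix().round(3))
```

```text
slot (np.float64(0.32613191008182457), np.float64(0.0254392662893398))
handle (np.float64(0.20483174558338674), np.float64(0.04033235707449782))
handle (np.float64(0.24285286875704762), np.float64(0.04186829580985572))
handle centre [ 0.52404444 -0.284149    0.126     ]
block 0.06767400565111414 [ 0.52355122 -0.28387484] [ 0.54965565 -0.34882528] -2.7594382689886636
[ 1.073  0.478  0.022  1.556 -0.011  1.109 -0.083] 4.12.0
[[ 0.925  0.38  -0.001]
 [ 0.38  -0.925  0.001]
 [-0.    -0.002 -1.   ]]
```

The top-view crop puts the stud centre at (295.6,202.6), with its slot running from upper-left to lower-right. The key's handle top is at about (401,181), on the block's centre. From this I get:
- **Stud:** (0.503, −0.021), slot yaw about 0.33.
- **Key:** (0.524, −0.284), yaw about 0.22.
- **Box:** yaw −0.129.

Next I move above the key.

```bash
python3 nudge.py '[[[0.0314, -0.0177, 0, 0, 1], [0.0314, -0.0177, 0, 0, 1], [0.0314, -0.0177, 0, 0, 1], [0.0314, -0.0177, 0, 0, 1], [0.0314, -0.0177, 0, 0, 1], [0.0314, -0.0177, 0, 0, 1], [0.0314, -0.0177, 0, 0, 1], [0.0314, -0.0177, 0, 0, 1], [0.0314, -0.0177, 0, 0, 1], [0.0314, -0.0177, 0, 0, 1], [0.0314, -0.0177, 0, 0, 1], [0.0314, -0.0177, 0, 0, 1], [0, 0, 0, 0.1, 1], [0, 0, 0, 0.07, 1], [0, 0, 0, 0, 1], [0, 0, 0, 0, 1]]]' 60
cat > d.py <<'E'
# displacement in tool axes to world target x y z yaw(of tool x)
import sys; from h import *
from scipy.spatial.transform import Rotation as R
o=bot.get_obs(); M=R.from_quat(np.roll(o["tool_rot"],-1)).as_matrix()
g=[float(v) for v in sys.argv[1:]]
yaw=np.arctan2(M[1,0],M[0,0]); print("t",o["t"],"yaw",yaw.round(4),"tilt",M[:2,2].round(4),"pos",o["eef_pos"].round(4),"F",o["contact_force"].round(2),"w",round(o["gripper_width"],3),"q7",o["q"][6].round(2))
if g: print("tool d",(M.T@(np.array(g[:3])-o["eef_pos"])).round(4),"turn",round(yaw-g[3],4))
E
python3 d.py 0.524 -0.284 0.079 0.22
```

```text
t: 1.7
eef_pos: [0.5241, -0.2848, 0.231]
tool_rot: [-0.0, 0.994, 0.111, -0.0]
contact_force: [0.1, 0.3, -0.0]
gripper_width: 0.997
grasp_force: 0.0
t 1.7 yaw 0.2215 tilt [-0.0006  0.0001] pos [ 0.5241 -0.2848  0.231 ] F [ 0.07  0.3  -0.03] w 0.997 q7 -0.99
tool d [ 0.0002 -0.0008  0.152 ] turn 0.0015
```

Turning clockwise at the stud from this wrist angle would take joint 7 past its range, so I flip the tool half a turn first.

```bash
python3 nudge.py '[[[0, 0, 0, -0.15, 1], [0, 0, 0, -0.15, 1], [0, 0, 0, -0.15, 1], [0, 0, 0, -0.15, 1], [0, 0, 0, -0.15, 1], [0, 0, 0, -0.15, 1], [0, 0, 0, -0.15, 1], [0, 0, 0, -0.15, 1], [0, 0, 0, -0.15, 1], [0, 0, 0, -0.15, 1], [0, 0, 0, -0.15, 1], [0, 0, 0, -0.15, 1], [0, 0, 0, -0.15, 1], [0, 0, 0, -0.15, 1], [0, 0, 0, -0.15, 1], [0, 0, 0, -0.15, 1], [0, 0, 0, -0.15, 1], [0, 0, 0, -0.15, 1], [0, 0, 0, -0.15, 1], [0, 0, 0, -0.15, 1]]]' 60 >/dev/null
python3 nudge.py '[[[0, 0, 0, -0.14, 1], [0, 0, 0, 0, 1], [0, 0, 0.03, 0, 1], [0, 0, 0.03, 0, 1], [0, 0, 0.03, 0, 1], [0, 0, 0.02, 0, 1], [0, 0, 0, 0, 1]]]'
python3 d.py 0.524 -0.284 0.079 -2.92
python3 - <<'E'
from h import *
a=eyes.read_camera("top")[150:225,360:460];b=eyes.read_camera("scene")[110:185,300:400]
cv2.imwrite("pics/e.png",np.hstack([cv2.resize(i,None,fx=4,fy=4,interpolation=2) for i in(a,b)]))
E
```

```text
t: 4.4
eef_pos: [0.5221, -0.2843, 0.1184]
tool_rot: [-0.002, -0.107, 0.994, 0.001]
contact_force: [-0.8, 0.4, -0.5]
gripper_width: 0.998
grasp_force: 0.0
t 4.4 yaw -2.9263 tilt [-0.0051  0.0024] pos [ 0.5221 -0.2843  0.1184] F [-0.85  0.38 -0.5 ] w 0.998 q7 1.83
tool d [-0.0021 -0.0002  0.0394] turn -0.0063
```

View pics/e.png

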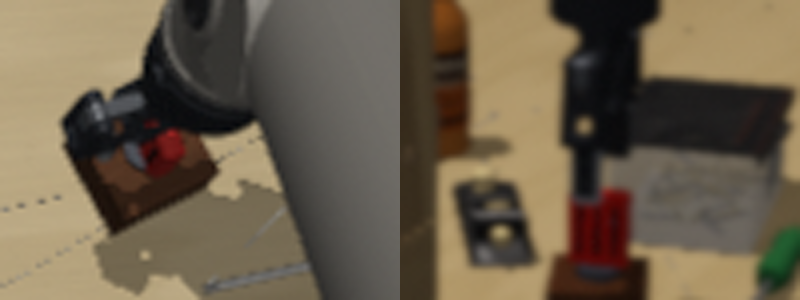

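The crop shows the fingers straddling the red handle. The near finger at (585,175) is offset from the handle at (600,230) by about what perspective predicts. I descend and grasp.

```bash
python3 nudge.py '[[[-0.002, 0, 0.01, 0, 1], [0, 0, 0.015, 0, 1], [0, 0, 0.014, 0, 1], [0, 0, 0, 0, 1], [0, 0, 0, 0, 0], [0, 0, 0, 0, 0], [0, 0, 0, 0, 0], [0, 0, 0, 0, 0], [0, 0, 0, 0, 0], [0, 0, 0, 0, 0], [0, 0, 0, 0, 0], [0, 0, 0, 0, 0]]]' 60
python3 d.py 0.524 -0.284 0.079 -2.92
```

```text
t: 5.7
eef_pos: [0.5265, -0.2843, 0.0827]
tool_rot: [0.0, -0.109, 0.994, -0.0]
contact_force: [-1.3, 0.7, 4.2]
gripper_width: 0.179
grasp_force: 59.4
t 5.7 yaw -2.9233 tilt [ 0.0004 -0.0002] pos [ 0.5265 -0.2843  0.0827] F [-1.32  0.68  4.22] w 0.179 q7 1.8
tool d [0.0024 0.0008 0.0037] turn -0.0033
```

```bash
python3 nudge.py '[[[0, 0, 0, 0, 0], [0, 0, -0.01, 0, 0], [0, 0, -0.015, 0, 0], [0, 0, -0.02, 0, 0], [0, 0, -0.025, 0, 0], [0, 0, -0.03, 0, 0], [0, 0, -0.02, 0, 0], [0, 0, -0.01, 0, 0], [0, 0, 0, 0, 0], [0, 0, 0, 0, 0], [0, 0, 0, 0, 0]]]' 100
python3 d.py 0.5034 -0.0212 0.2 -2.5
python3 - <<'E'
from h import *
a=eyes.read_camera("top")[130:205,350:450];b=eyes.read_camera("scene")[100:200,290:423]
cv2.imwrite("pics/f.png",np.hstack([cv2.resize(i,(400,300),interpolation=2) for i in(a,b)]))
E
```

```text
t: 6.8
eef_pos: [0.5254, -0.2841, 0.211]
tool_rot: [-0.001, -0.109, 0.994, 0.001]
contact_force: [0.4, -0.6, -0.8]
gripper_width: 0.173
grasp_force: 97.3
t 6.8 yaw -2.9234 tilt [-0.0021  0.001 ] pos [ 0.5254 -0.2841  0.211 ] F [ 0.42 -0.56 -0.84] w 0.173 q7 1.9
tool d [-0.0354  0.2614  0.0113] turn -0.4234
```

View pics/f.png

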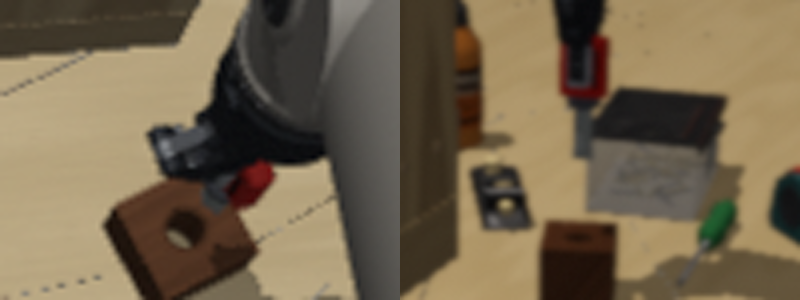

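The key is out and upright. The hole's mouth shows at about (396.4,186.6) in the top view and (349,178) in the scene view, and the blade tip at (350,152) in the scene view.

```bash
python3 - <<'E'
from h import *
print("hole tri",tri((349.2,177.8),(396.4,186.6)), "top@.062",atz("top",(396.4,186.6),.062),"scene@.062",atz("scene",(349.2,177.8),.062))
print("pred tip px",proj("scene",[.523,-.284,.138]),"pred hole",proj("scene",[.5237,-.2839,.062]),proj("top",[.5237,-.2839,.062]))
for z in(.132,.138,.144): print(atz("scene",(350,152),z))
E
python3 nudge.py '[[[-0.003, 0.022, 0, -0.03, 0], [-0.003, 0.022, 0, -0.03, 0], [-0.003, 0.022, 0, -0.03, 0], [-0.003, 0.022, 0, -0.03, 0], [-0.003, 0.022, 0, -0.03, 0], [-0.003, 0.022, 0, -0.03, 0], [-0.003, 0.022, 0, -0.03, 0], [-0.003, 0.022, 0, -0.03, 0], [-0.003, 0.022, 0, -0.03, 0], [-0.003, 0.022, 0, -0.03, 0], [-0.003, 0.022, 0, -0.03, 0], [-0.002, 0.02, 0, -0.03, 0], [0, 0, 0, 0, 0], [0, 0, 0, 0, 0], [0, 0, 0, 0, 0]]]'
python3 d.py 0.5034 -0.0212 0.16 -2.5
```

```text
hole tri (array([ 0.5247, -0.285 ,  0.0606]), array([ 0.31,  0.05, -0.13, -0.25])) top@.062 [ 0.52367893 -0.28494927  0.062     ] scene@.062 [ 0.52425761 -0.28202238  0.062     ]
pred tip px [[350.46671262 152.45791741]] pred hole [[349.66199561 177.60206512]] [[395.99844486 186.62905943]]
[ 0.53246901 -0.30123105  0.132     ]
[ 0.52569161 -0.28666083  0.138     ]
[ 0.51891421 -0.27209062  0.144     ]
t: 8.4
eef_pos: [0.4617, -0.0303, 0.2123]
tool_rot: [0.0, -0.285, 0.959, -0.0]
contact_force: [-0.3, 0.1, -1.7]
gripper_width: 0.177
grasp_force: 97.4
t 8.4 yaw -2.5646 tilt [ 0.0002 -0.0003] pos [ 0.4617 -0.0303  0.2123] F [-0.32  0.11 -1.65] w 0.177 q7 1.84
tool d [-0.0399 -0.0151  0.0523] turn -0.0646
```

```bash
python3 nudge.py '[[[-0.015, -0.006, 0.01, 0, 0], [-0.015, -0.006, 0.02, 0, 0], [-0.0111, -0.0031, 0.015, 0, 0], [0, 0, 0.006, 0, 0], [0, 0, 0, 0, 0], [0, 0, 0, 0, 0], [0, 0, 0, 0, 0]]]'
python3 d.py 0.5044 -0.0205 0.150 -2.56
python3 - <<'E'
from h import *
i=eyes.read_camera("scene")[130:250,240:400]
cv2.imwrite("pics/g.png",cv2.resize(i,(800,600),interpolation=2))
E
```

```text
t: 9.1
eef_pos: [0.5043, -0.0202, 0.1621]
tool_rot: [0.0, -0.285, 0.959, -0.0]
contact_force: [0.5, 0.5, -1.9]
gripper_width: 0.176
grasp_force: 97.5
t 9.1 yaw -2.564 tilt [ 0.0011 -0.0006] pos [ 0.5043 -0.0202  0.1621] F [ 0.45  0.51 -1.88] w 0.176 q7 1.71
tool d [ 0.     -0.0003  0.0121] turn -0.004
```

View pics/g.png

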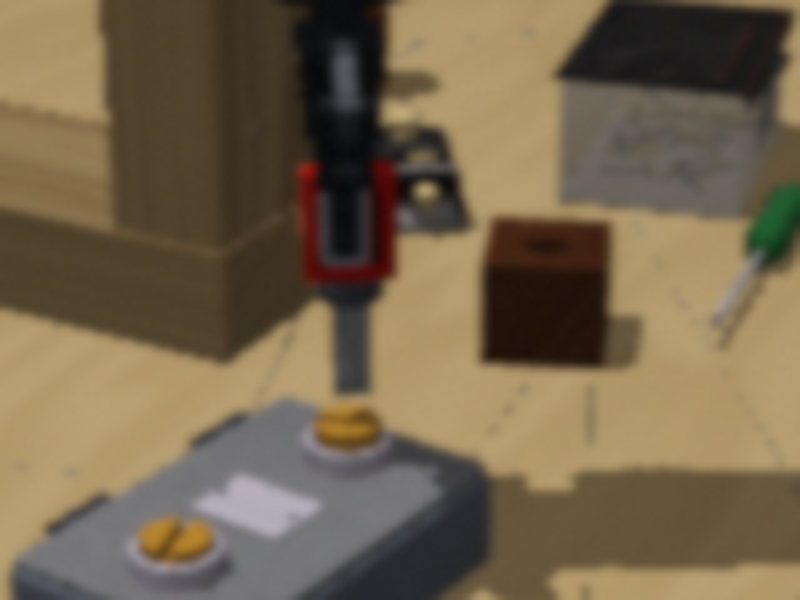

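The blade tip at (350,392) sits right above the stud head at (348,420). I press down lightly.

```bash
python3 nudge.py '[[[0, 0, 0.006, 0, 0], [0, 0, 0.006, 0, 0], [0, 0, 0.002, 0, 0], [0, 0, 0, 0, 0], [0, 0, 0, 0, 0]]]';python3 nudge.py '[[[0, 0, 0.002, 0, 0], [0, 0, 0, 0, 0], [0, 0, 0, 0, 0]]]'; python3 d.py 0.5044 -0.0205 0.1457 -2.56
```

```text
t: 9.65
eef_pos: [0.5043, -0.0199, 0.1475]
tool_rot: [-0.0, -0.285, 0.959, -0.0]
contact_force: [-0.4, -0.9, 2.3]
gripper_width: 0.177
grasp_force: 98.0
t: 9.95
eef_pos: [0.5043, -0.0199, 0.1455]
tool_rot: [0.0, -0.285, 0.959, -0.0]
contact_force: [-0.6, -2.0, 3.4]
gripper_width: 0.171
grasp_force: 98.2
t 9.95 yaw -2.5635 tilt [ 0.0003 -0.0002] pos [ 0.5043 -0.0199  0.1455] F [-0.56 -1.96  3.41] w 0.171 q7 1.69
tool d [ 0.0003 -0.0006 -0.0002] turn -0.0035
```

```bash
for i in 1 2; do python3 nudge.py '[[[0, 0, 0, 0.05, 0], [0, 0, 0, 0, 0]]]'|sed -n '2p;4p'; done; python3 nudge.py '[[[0, 0, 0, 0.04, 0], [0, 0, 0, 0, 0]]]'|sed -n '2p;4p';python3 nudge.py '[[[0, 0, 0, 0.04, 0], [0, 0, 0, 0, 0]]]'|sed -n '2p;4p';python3 nudge.py '[[[0, 0, 0, 0.04, 0], [0, 0, 0, 0, 0]]]'|sed -n '2p;4p'; python3 d.py
```

```text
eef_pos: [0.5045, -0.02, 0.1455]
contact_force: [-0.4, -1.3, 4.1]
eef_pos: [0.5045, -0.0199, 0.1455]
contact_force: [1.0, -0.6, 4.5]
eef_pos: [0.5045, -0.0199, 0.1455]
contact_force: [-0.3, -2.6, 5.2]
eef_pos: [0.5045, -0.0198, 0.1454]
contact_force: [0.7, -1.4, 4.1]
eef_pos: [0.5035, -0.0194, 0.1448]
contact_force: [0.3, 0.9, -2.2]
t 10.95 yaw -2.7817 tilt [-0.0012  0.0006] pos [ 0.5035 -0.0194  0.1448] F [ 0.3   0.88 -2.21] w 0.179 q7 1.49
```

The force fell from 4 N to −2 N at key yaw ≈ 0.36, so the blade is in the slot. Now I press down.

```bash
python3 nudge.py '[[[0, 0, 0, 0.03, 0], [0, 0, 0.003, 0, 0], [0, 0, 0.003, 0, 0], [0, 0, 0, 0, 0], [0, 0, 0, 0, 0]]]'|sed -n '2p;4p'; python3 nudge.py '[[[0, 0, 0.003, 0, 0], [0, 0, 0, 0, 0], [0, 0, 0, 0, 0]]]'|sed -n '2p;4p'; python3 d.py
```

```text
eef_pos: [0.504, -0.0194, 0.1394]
contact_force: [-2.4, 0.7, 5.6]
eef_pos: [0.5041, -0.0195, 0.1366]
contact_force: [-2.1, 0.8, 5.8]
t 11.75 yaw -2.813 tilt [-0.0003  0.0001] pos [ 0.5041 -0.0195  0.1366] F [-2.07  0.82  5.82] w 0.174 q7 1.45
```

```bash
python3 nudge.py '[[[0, 0, 0.0015, 0, 0], [0, 0, 0, 0, 0], [0, 0, 0, 0, 0]]]'|sed -n '2p;4p'; python3 nudge.py '[[[0, 0, 0.001, 0, 0], [0, 0, 0, 0, 0], [0, 0, 0, 0, 0]]]'|sed -n '2p;4p';  python3 d.py
```

```text
eef_pos: [0.5041, -0.0194, 0.1352]
contact_force: [-2.5, 1.4, 8.3]
eef_pos: [0.5042, -0.0194, 0.1345]
contact_force: [-2.8, 1.2, 10.3]
t 12.35 yaw -2.813 tilt [-0.     -0.0002] pos [ 0.5042 -0.0194  0.1345] F [-2.81  1.18 10.3 ] w 0.173 q7 1.45
```

```bash
python3 nudge.py '[[[0, 0, 0, 0.1, 0], [0, 0, 0, 0.1, 0], [0, 0, 0, 0.1, 0], [0, 0, 0, 0.1, 0], [0, 0, 0, 0.1, 0], [0, 0, 0, 0, 0]]]'|sed -n '2p;4p'; python3 d.py;python3 nudge.py '[[[0, 0, 0, 0.1, 0], [0, 0, 0, 0.1, 0], [0, 0, 0, 0.1, 0], [0, 0, 0, 0.1, 0], [0, 0, 0, 0.1, 0], [0, 0, 0, 0, 0]]]'|sed -n '2p;4p';  python3 d.py; python3 -c "
from station import bot, eyes; print(bot.get_obs()['torque'])"
```

```text
eef_pos: [0.5049, -0.0198, 0.1346]
contact_force: [-1.1, -0.0, 8.5]
t 12.95 yaw 2.9674 tilt [ 0.0016 -0.0007] pos [ 0.5049 -0.0198  0.1346] F [-1.09 -0.03  8.54] w 0.176 q7 1.01
eef_pos: [0.5045, -0.0204, 0.1345]
contact_force: [-2.2, -0.9, 8.9]
t 13.55 yaw 2.4671 tilt [ 0.0006 -0.0014] pos [ 0.5045 -0.0204  0.1345] F [-2.18 -0.87  8.85] w 0.176 q7 0.56
[-0.35272085  0.70015027  0.06929717]
```

```bash
cat > q.py <<'E'
from station import bot, eyes; o=bot.get_obs(); print(o['torque'].round(3),o['contact_force'].round(1))
E
python3 nudge.py '[[[0, 0, 0, 0.1, 0], [0, 0, 0, 0.1, 0], [0, 0, 0, 0.1, 0], [0, 0, 0, 0.1, 0], [0, 0, 0, 0.1, 0], [0, 0, 0, 0, 0]]]'>/dev/null;python3 q.py;python3 nudge.py '[[[0, 0, 0, 0.1, 0], [0, 0, 0, 0.08, 0], [0, 0, 0, 0, 0]]]'>/dev/null; python3 q.py;python3 nudge.py '[[[0, 0, 0, 0.06, 0], [0, 0, 0, 0, 0]]]'>/dev/null; python3 q.py; python3 d.py
```

```text
[-0.482  1.183  0.042] [-4.7 -1.2 11.2]
[-0.455  1.304  0.025] [-3.9 -1.9 10.8]
[-0.437  1.379  0.015] [-4.1 -1.1 11.8]
t 14.65 yaw 1.7282 tilt [-0.0013 -0.0016] pos [ 0.5036 -0.0206  0.1345] F [-4.08 -1.14 11.75] w 0.169 q7 -0.1
```

```bash
for i in 1; do python3 nudge.py '[[[0, 0, 0, 0.05, 0], [0, 0, 0, 0, 0]]]'>/dev/null;python3 q.py;python3 nudge.py '[[[0, 0, 0, 0.05, 0], [0, 0, 0, 0, 0]]]'>/dev/null; python3 q.py;python3 nudge.py '[[[0, 0, 0, 0.05, 0], [0, 0, 0, 0, 0]]]'>/dev/null; python3 q.py; done; python3 d.py
```

```text
[-0.433  1.495  0.007] [-5.1 -1.8 12.6]
[-0.43   1.523  0.062] [-4.9 -1.2 11.4]
[-0.43   1.618  0.108] [-4.7 -2.5 11.7]
t 15.25 yaw 1.5785 tilt [-0.0017 -0.0016] pos [ 0.5034 -0.0205  0.1344] F [-4.72 -2.46 11.73] w 0.175 q7 -0.24
```

The torque is rising at the hard stop. I back off within the slot's play and lift out.

```bash
python3 nudge.py '[[[0, 0, 0, -0.05, 0], [0, 0, 0, -0.05, 0], [0, 0, 0, 0, 0], [0, 0, -0.003, 0, 0], [0, 0, -0.003, 0, 0], [0, 0, -0.004, 0, 0], [0, 0, -0.005, 0, 0], [0, 0, -0.01, 0, 0], [0, 0, -0.02, 0, 0], [0, 0, -0.025, 0, 0], [0, 0, -0.025, 0, 0], [0, 0, 0, 0, 0], [0, 0, 0, 0, 0], [0, 0, 0, 0, 0]]]'; python3 d.py 0.5240 -0.284 0.22 1.7
python3 - <<'E'
from h import *
i=eyes.read_camera("scene")[130:250,240:400]
cv2.imwrite("pics/k.png",cv2.resize(i,(800,600),interpolation=2))
E
```

```text
t: 16.65
eef_pos: [0.5035, -0.0199, 0.228]
tool_rot: [-0.001, 0.668, 0.745, -0.001]
contact_force: [-0.3, 0.5, -2.0]
gripper_width: 0.182
grasp_force: 97.7
t 16.65 yaw 1.6798 tilt [-0.0016 -0.0001] pos [ 0.5035 -0.0199  0.228 ] F [-0.29  0.46 -2.  ] w 0.182 q7 -0.08
tool d [-0.2648 -0.0083  0.008 ] turn -0.0202
```

View pics/k.png

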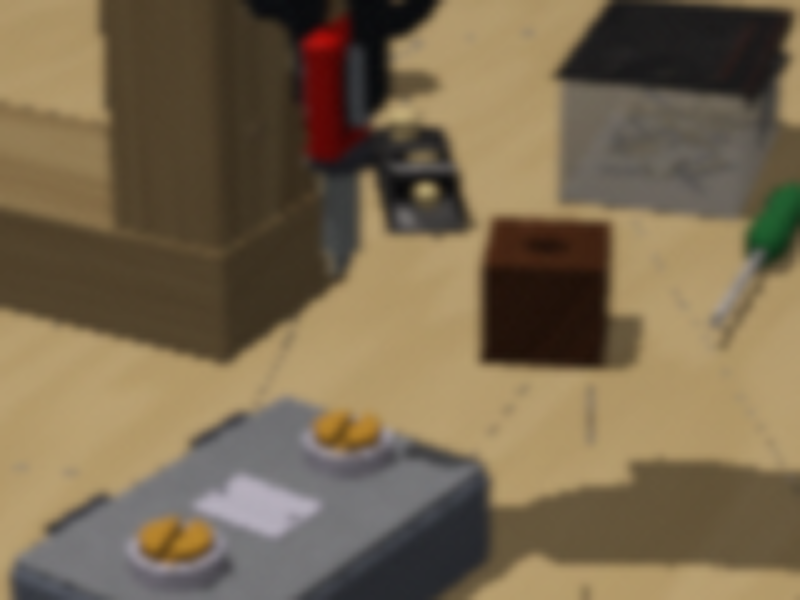

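The slot of the far stud at (348,432) now lies like the locked one's and its head sits lower, so it is caught. The key hangs upright, clear of it. I carry it back over the holder.

```bash
python3 nudge.py '[[[-0.0222, -0.0007, 0, 0, 0], [-0.0222, -0.0007, 0, 0, 0], [-0.0222, -0.0007, 0, 0, 0], [-0.0222, -0.0007, 0, 0, 0], [-0.0222, -0.0007, 0, 0, 0], [-0.0222, -0.0007, 0, 0, 0], [-0.0222, -0.0007, 0, 0, 0], [-0.0222, -0.0007, 0, 0, 0], [-0.0222, -0.0007, 0, 0, 0], [-0.0222, -0.0007, 0, 0, 0], [-0.0222, -0.0007, 0, 0, 0], [-0.0222, -0.0007, 0, 0, 0], [0, 0, 0.02, 0, 0], [0, 0, 0.02, 0, 0], [0, 0, 0.02, 0, 0], [0, 0, 0.01, 0, 0], [0, 0, 0, 0, 0], [0, 0, 0, 0, 0]]]'; python3 d.py 0.5240 -0.2855 0.145 1.68
```

```text
t: 18.5
eef_pos: [0.525, -0.2855, 0.159]
tool_rot: [-0.0, 0.667, 0.745, 0.0]
contact_force: [-0.3, -0.9, -1.2]
gripper_width: 0.178
grasp_force: 97.6
t 18.5 yaw 1.6799 tilt [0.     0.0001] pos [ 0.525  -0.2855  0.159 ] F [-0.28 -0.93 -1.18] w 0.178 q7 0.39
tool d [ 0.0001 -0.001   0.014 ] turn -0.0001
```

```bash
python3 nudge.py '[[[0, -0.001, 0.01, 0, 0], [0, 0, 0, 0, 0], [0, 0, 0, 0, 0]]]' >/dev/null; python3 d.py 0.5240 -0.2855 0.0827 1.68
python3 - <<'E'
from h import *
a=eyes.read_camera("top")[150:210,360:440];b=eyes.read_camera("scene")[120:210,290:410]
cv2.imwrite("pics/m.png",np.hstack([cv2.resize(i,(400,300),interpolation=2) for i in(a,b)]))
print(proj("scene",[.524,-.284,.0765]),proj("scene",[.524,-.284,.062]),proj("top",[.524,-.284,.0765]))
E
```

```text
t 18.8 yaw 1.6797 tilt [-0.0001 -0.    ] pos [ 0.5237 -0.2857  0.1489] F [ 0.66 -0.07 -0.19] w 0.172 q7 0.38
tool d [0.0001 0.0003 0.0662] turn -0.0003
[[349.68600747 172.86568864]] [[349.58165311 177.56997061]] [[397.0036234  185.22573683]]
```

View pics/m.png

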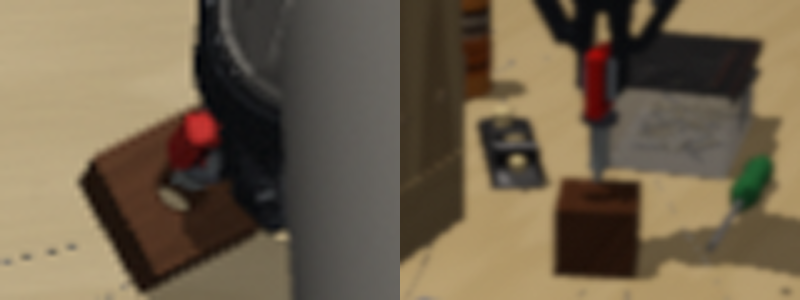

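The tip shows at (349.4,174) in the scene view, against (349.7,172.9) predicted, so it is over the hole. I lower it in stages while watching the force.

```bash
python3 nudge.py '[[[0, 0, 0.008, 0, 0], [0, 0, 0.008, 0, 0], [0, 0, 0.008, 0, 0], [0, 0, 0, 0, 0]]]'|sed -n '2p;4p'; python3 nudge.py '[[[0, 0, 0.01, 0, 0], [0, 0, 0.01, 0, 0], [0, 0, 0.01, 0, 0], [0, 0, 0, 0, 0], [0, 0, 0, 0, 0]]]'|sed -n '2p;4p';python3 d.py 0.5240 -0.2855 0.0827 1.68
```

```text
eef_pos: [0.5227, -0.2852, 0.123]
contact_force: [-0.1, -0.8, -0.4]
eef_pos: [0.5236, -0.2855, 0.0944]
contact_force: [0.1, -0.1, -0.9]
t 19.8 yaw 1.6798 tilt [-0.0007  0.0004] pos [ 0.5236 -0.2855  0.0944] F [ 0.07 -0.07 -0.86] w 0.172 q7 0.36
tool d [0.     0.0004 0.0117] turn -0.0002
```

```bash
python3 nudge.py '[[[0, 0, 0.006, 0, 0], [0, 0, 0.004, 0, 0], [0, 0, 0, 0, 0], [0, 0, 0, 0, 0]]]'|sed -n '2p;4p'; python3 nudge.py '[[[0, 0, 0.002, 0, 0], [0, 0, 0, 0, 0], [0, 0, 0, 0, 0]]]'|sed -n '2p;4p';python3 nudge.py '[[[0, 0, 0.001, 0, 0], [0, 0, 0, 0, 0], [0, 0, 0, 0, 0]]]'|sed -n '2p;4p'
```

```text
eef_pos: [0.5238, -0.2856, 0.0848]
contact_force: [0.1, 1.0, -0.6]
eef_pos: [0.5238, -0.2856, 0.0829]
contact_force: [0.3, 0.1, -0.7]
eef_pos: [0.5239, -0.2857, 0.0827]
contact_force: [-1.0, 1.6, 6.2]
```

The collar is seated: at 0.0827 the upward force jumps to 6 N. I release and retreat.

```bash
python3 nudge.py '[[[0, 0, 0, 0, 0.5], [0, 0, 0, 0, 0.6], [0, 0, 0, 0, 0.8], [0, 0, 0, 0, 1], [0, 0, 0, 0, 1], [0, 0, 0, 0, 1], [0, 0, -0.01, 0, 1], [0, 0, -0.02, 0, 1], [0, 0, -0.03, 0, 1], [0, 0, -0.03, 0, 1], [0, 0, -0.03, 0, 1], [0, 0, -0.03, 0, 1], [0, 0, -0.02, 0, 1], [0, 0, 0, 0, 1], [0, 0, 0, 0, 1], [0, 0, 0, 0, 1], [0, 0, 0, 0, 1], [0, 0, 0, 0, 1]]]'
python3 - <<'E'
from h import *
a=eyes.read_camera("top")[150:225,360:460];b=eyes.read_camera("scene")[130:250,240:400]
cv2.imwrite("pics/n.png",np.hstack([cv2.resize(i,(400,300),interpolation=2) for i in(a,b)]))
E
```

```text
t: 22.6
eef_pos: [0.5234, -0.2854, 0.2508]
tool_rot: [-0.001, 0.667, 0.745, -0.0]
contact_force: [0.7, 0.3, 0.3]
gripper_width: 1.001
grasp_force: 0.0
```

View pics/n.png

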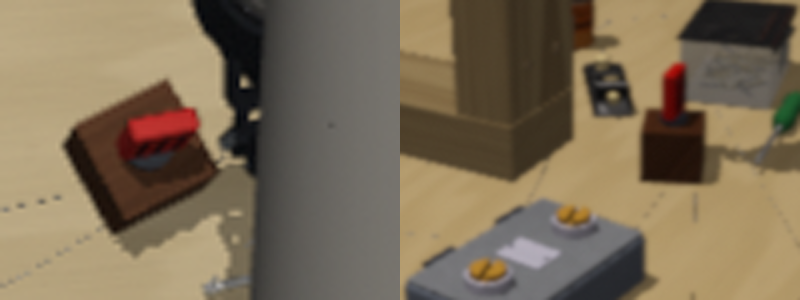

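The key stands upright in the holder at (675,90) in the scene crop with its collar on the block. The stud is in its catch and the gripper is clear.

```bash
python3 -c "
from station import bot, eyes; print(bot.hand_in())"
```

```text
the job is handed in; nothing more can be done
None
```

The loose stud was turned to its stop and caught, the key is back upright and fully home in its holder by camera and force, and the job is handed in at about 22.7 s; the interface returned no verdict.

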